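# Chuck the cross-head bit for the loose cupboard hinge

## Task

A cupboard hinge has come loose: get the cordless screwdriver ready by fitting the red cross-head bit. Stand the bit's shank right down in the open chuck of the screwdriver in its charger, then turn the chuck's sleeve clockwise (seen from above) until all three jaws grip the shank hand-tight, without forcing it, and let go, leaving the yellow socket bit in the block and the things around where they are.

Things in the scene. Friction and masses are not known exactly. Their poses are not given: they have to be found in the camera images.
- driver: blue and black cordless screwdriver standing nose up in its black charger foot (104 x 88 mm, screwed to the worktop; nothing of it moves but the chuck); origin on the worktop on the screwdriver's upright axis. Handle at most 49 mm across; on top of it, from 130 to 168 mm above the worktop, the chuck
- chuck_mouth (a point): centre of the open mouth at the top of the chuck, on its upright axis, 168 mm above the worktop. The bore's flat floor lies 26 mm below this point; between the open jaws is a free round of 12 to 13.5 mm diameter at the start. The jaws reach from 19 mm below the mouth to level with it and rise nearly 1 mm as they close
- sleeve_grip (a point): point on the chuck axis 6 mm below the mouth. The chuck's sleeve round it is a black knurled ring, 43 mm diameter, from 130 to 168 mm above the worktop (its top 4 mm bevelled to 37 mm); grip it across from above, the bit standing between the fingers. It turns on the upright axis with a steady friction of about 0.2 N m and stays where it is left
- chuck_foot (a point): point on the chuck axis at the sleeve's lower edge. Clockwise from above the sleeve closes the three coupled jaws, 1.1 mm of radius per rad. A leaning bit is pushed upright, which may give a passing bump of torque; 1.7 to 2.6 rad from the start all three bite. Then the torque climbs by 0.3 N m per rad, each jaw's force by 90 N per rad: 15 N a jaw is enough, 60 N is forced
- cross_bit: screwdriver bit, 61 mm long, upright in the block: below a smooth round steel shank, 8 mm diameter, 32 mm long; then a red knurled collar, 14 mm diameter, 22 mm long; then a 7 mm cross tip. Origin at the centre of the shank's foot, z along the shank to the tip. Home, the foot stands on the bore's floor, 26 mm below chuck_mouth. About 50 g
- socket_bit: the other bit, same shank and size, with a yellow collar and a small socket on top; stays in the block. Origin at the centre of the shank's foot
- bit_block: wooden bit block 40 (x) x 100 (y) x 32 mm, fixed; origin at the centre of its underside. Two upright holes of 10.5 mm diameter and 24 mm depth at y = +28 and -28 mm, one bit in each, either way round; the collars start 8 mm above the block's top
- mug: patterned mug, 86 x 126 x 107 mm, origin under its centre, to be left alone
- screw_carton: small black card box, 47 x 46 x 56 mm, origin under its centre, to be left alone
- lamp_carton: yellow card box, 53 x 99 x 63 mm, origin under its centre, to be left alone

How it is judged:
By the outcome, as a careful person would: the job done as asked, in the order asked, and still so for the second after the job is handed in, with the robot touching nothing.
It also fails if it takes over 64 s, if anything falls off the work surface, if the arm or the gripper's body presses on something with over 40 N, if the wrist force passes 120 N, or if a joint passes its speed limit or range.

## Robot

A 6-joint arm with a two-finger parallel gripper is mounted at the origin on a cart in front of the work surface, level with it; the furniture and walls round the work are solid. World frame = base frame: x ahead of the robot, y to its left, z up, the work surface at z = 0. Lengths are in m, angles in rad, forces in N, time in s.
With the tool pointing down it reaches from about 0.375 to 0.925 m from the base axis. Payload 5.7 kg.
Tool frame: the origin (TCP) lies on the centre line of the jaws, within the pads' length; the fingertips stand 11 mm ahead of it and the grasp point (between the pads) lies 8 mm behind it; z points along the fingers, y is the line along which they close (so a half turn about z gives the same grasp; the last joint's range is limited). The gripper opens to 88 mm and grips with 3 to 60 N. Pads are 20 mm wide; open, the fingers measure 115 mm over their backs; the gripper's body (75 mm by 178 mm) begins 61 mm behind the grasp point.
Start: joints at [-1.217, 0.359, 1.51, -0, 1.272, -0.115], TCP at [0.271, -0.535, 0.234] pointing down, gripper open.
Joint ranges: [-2.97, 2.97], [-1.01, 2.36], [0.21, 2.38], [-0.96, 4.11], [0.2, 2.71], [-2.98, 2.98]. Speed limits (rad/s): [2.39, 2.39, 3.14, 3.14, 3.14, 3.14].

## Interface

Orientations are given as a unit quaternion [x, y, z, w].
In Python, from rig import env gives the robot as it stands. The module is installed in compiled form; this text tells all that it offers.
- The arm moves only by the tool step_arm, never from a script. Its arguments are lists of equal length, an entry for each row: "translation": the shift along the tool's x, y, z in cm, a list of three; "roll": the turn about the tool's z in rad; "hand": the finger opening in cm, from 0 to 8.78. In form: {"translation": [[x, y, z], ...], "roll": [roll, ...], "hand": [hand, ...]}. A call has 1 to 20 rows; each row is the pose to reach, as a shift and turn from the pose commanded when the call began, along the tool's axes at that moment; what a row does not reach only later rows make up. A row lasts 1/8 s, in which the tool goes at most 62.5 mm and 10.7 degrees, less where a joint would pass 70% of its speed; a pose out of reach is approached as far as the arm can. A call with a gripper value outside its range is refused whole. The fingers move at their own pace and stop on an object; "force" is the grip in N (left out, the last holds). Time passes only in rows, so rows that repeat a pose let the fingers close. It gives the time, the measured TCP pose, the force, the opening and the grip force at its end, in the units of the state.
- env.observe(): the state, without advancing time (a new reading comes with each control period).
- env.snapshot(name): name is "side" or "top" or "wrist"; returns (picture, depth): 420x560x3 uint8, red, green, blue; 420x560 float32, m along the optical axis (not along the pixel's ray), 0 where there is no reading.
- env.camera_params(name): a dict with "vfov" (degrees; the focal length in pixels is half the picture's height over the tangent of half this angle, whatever the lens; pixels are square), "cx", "cy" (the principal point, pixels), "k1" (the pictures are not rectified: a ray, as slopes to the right and down, at radius r is drawn at 1 + k1 r^2 times it, then the intrinsics apply), "eye" and "orientation" of the camera in the world. Camera axes: x right, y down, z forward; pixel columns grow to the right and rows downward; lengths in m; the calibration is good to about 2 mm. A picture is of the moment at which its call begins: read the wrist's pose just before it. camera_params takes no time and is no camera call; for the wrist camera it gives the pose at the moment of the call.
- env.sign_off(): hands the job in; it is judged then, once.
The state is a dict: "t": time; "qpos": joint angles; "joint_vel": joint speeds; "tau": joint torques, N m; "tcp_pos": TCP position; "ee_rot": TCP orientation; "force": force on the tool from outside, world axes, zero at the start; "torque": the same for the moment, N m; "gripper_width": finger opening in m; "grasp_force": force on a finger pad.
Only numpy, scipy, OpenCV 4.12 (cv2) and the standard library are available. Lean on these libraries where they do the work, as an engineer would, in place of code of your own. Each camera call takes 0.05 s, during which the arm holds its last target. There are 200 camera calls.

## Working session

There is one attempt and no reset: what is moved stays moved. The work goes in short steps, Python scripts to look and compute and a tool call to move; the robot and the scene stay as the last step left them, time stands still between calls to the robot, and variables do not carry over. Pictures are saved under pics/ and viewed, at most 10 in all, crops included, and the job is handed in when it is done.

Besides the shell and the picture viewer there is one more tool, called as name([rows], argument=value, ...), one row to a line, values as JSON. step_arm: Moves the arm, as the interface text tells. Its arguments: {"type":"object","properties":{"translation":{"type":"array","items":{"type":"array","items":{"type":"number"}}},"roll":{"type":"array","items":{"type":"number"}},"hand":{"type":"array","items":{"type":"number"}},"force":{"type":"number"}},"required":["translation","roll","hand"]}

```bash
mkdir -p pics; cat > h.py <<'E'
import numpy as np, cv2
from rig import env
from scipy.spatial.transform import Rotation as R
def shot(n):
    p=env.camera_params(n); im,d=env.snapshot(n); return p,im,d
def ray(p,u,v):
    f=210/np.tan(np.radians(p["vfov"])/2)
    K=np.array([[f,0,p["cx"]],[0,f,p["cy"]],[0,0,1]])
    n=cv2.undistortPoints(np.array([[[u,v]]],float),K,np.array([p["k1"],0,0,0,0]))[0,0]
    return np.array([n[0],n[1],1.0])
def cast(p,u,v,z=None,depth=None):
    s=ray(p,u,v); o=p["orientation"]
    w=R.from_quat(o).apply(s) ; e=np.array(p["eye"])
    t=depth if depth is not None else (z-e[2])/w[2]
    return e+t*w
def cloud(p,d):
    v,u=np.mgrid[0:420,0:560]
    f=210/np.tan(np.radians(p["vfov"])/2)
    K=np.array([[f,0,p["cx"]],[0,f,p["cy"]],[0,0,1]])
    n=cv2.undistortPoints(np.stack([u,v],-1).reshape(-1,1,2).astype(float),K,np.array([p["k1"],0,0,0,0])).reshape(-1,2)
    s=np.c_[n,np.ones(len(n))]*d.reshape(-1,1)
    return (R.from_quat(p["orientation"]).apply(s)+p["eye"]).reshape(420,560,3)
def save(n,im): cv2.imwrite("pics/"+n+".png",im[:,:,::-1])
E
python3 - <<'E'
from h import *
s=env.observe(); print(s)
for n in("top","side"):
    p,im,d=shot(n); save(n+"0",im); np.savez(n+"0.npz",im=im,d=d); print(n,p)
a=cv2.imread("pics/top0.png");b=cv2.imread("pics/side0.png")
E
```

```text
{'t': 0.0, 'qpos': array([-1.21710762e+00,  3.59524452e-01,  1.51140735e+00,  4.30061624e-06,
        1.27248876e+00, -1.15100728e-01]), 'joint_vel': array([ 0.00035264,  0.00017265,  0.00018186,  0.0003237 , -0.00016682,
        0.00030867]), 'tau': array([-3.41062980e-03, -5.15387571e+01, -2.70729947e+01,  6.72340603e-02,
        3.46557435e-02, -1.06716784e-04]), 'tcp_pos': array([ 0.27084946, -0.53465315,  0.23280754]), 'ee_rot': array([ 9.72654840e-01,  2.32253584e-01, -1.06730805e-04, -9.07704323e-04]), 'force': array([-0.18851772,  0.54921878, -0.27254059]), 'torque': array([-0.00027503,  0.01662458, -0.00475218]), 'grasp_force': 0.0, 'gripper_width': 0.0879755014682136}
top {'vfov': 54.620679712912825, 'cx': 283.59740495845364, 'cy': 210.78661736038782, 'k1': -0.10622311074238416, 'eye': array([ 0.47746486, -0.01671677,  1.12318359]), 'orientation': array([ 0.70943467, -0.70383215,  0.01487707, -0.03318771])}
side {'vfov': 52.26485547438683, 'cx': 277.31244735254785, 'cy': 213.62365519026335, 'k1': -0.08231465810107916, 'eye': array([0.17423253, 0.75395185, 0.6764652 ]), 'orientation': array([-0.18141829,  0.85978354, -0.46592007,  0.1038179 ])}
```

View pics/top0.png

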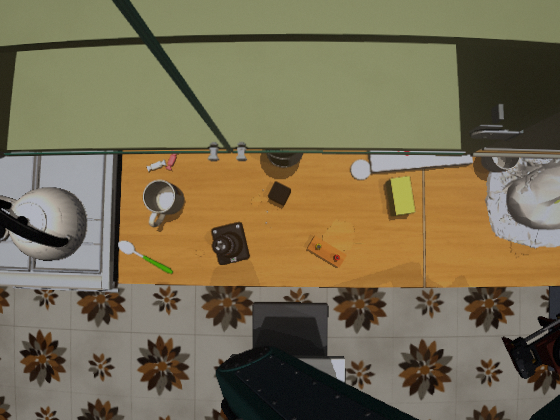

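View pics/side0.png

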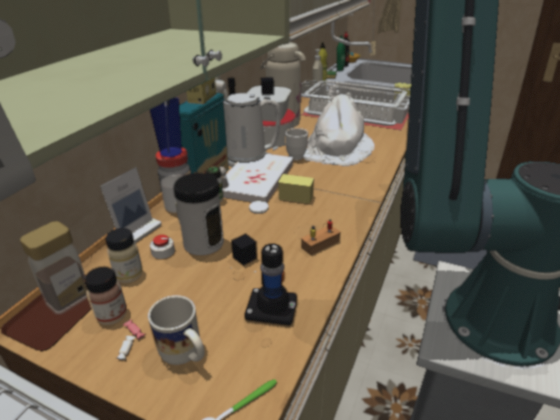

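The top view shows the driver foot near (230,243) and the bit block near (325,250), clear of the cupboard. The side view shows the chuck top at about (271,250), the red bit at (330,226) and the yellow one at (313,232).

```bash
cat > m.py <<'E'
from h import *
P={n:env.camera_params(n) for n in("top","side")}
D={n:np.load(n+"0.npz") for n in P}
for n,roi in(("top",(300,225,360,275)),("side",(290,210,350,255))):
    im=D[n]["im"];d=D[n]["d"]; hsv=cv2.cvtColor(im,cv2.COLOR_RGB2HSV).astype(int); c=cloud(P[n],d)
    x0,y0,x1,y1=roi; M=np.zeros(d.shape,bool);M[y0:y1,x0:x1]=1
    H,S,V=hsv[...,0],hsv[...,1],hsv[...,2]
    for nm,m in(("red",((H<5)|(H>172))&(S>150)&(V>60)),("yel",(H>20)&(H<35)&(S>140)&(V>60))):
        m=m&M&(d>0); print(n,nm,m.sum(), np.argwhere(m).mean(0)[::-1] if m.any() else '', c[m].round(3)[:: max(1,m.sum()//8)].tolist())
    Mz=c[...,2]
    b=M&(Mz>.026)&(Mz<.037)&(d>0); 
    q=c[b][:,:2].astype(np.float32)*1000; print(n,"block",b.sum(),cv2.minAreaRect(q))
# chuck
for n in P:
    c=cloud(P[n],D[n]["d"]);z=c[...,2]
    k=(z>.155)&(z<.18)&(np.abs(c[...,0]-.45)<.15)&(c[...,1]>.0)&(c[...,1]<.3)
    print(n,"chuck",k.sum(),c[k].mean(0),c[k].min(0),c[k].max(0), cv2.minEnclosingCircle((c[k][:,:2]*1000).astype(np.float32)))
for n,b in(("top",(205,215,365,290)),("side",(225,200,355,330))):
    i=D[n]["im"][b[1]:b[3],b[0]:b[2]]; save("c_"+n,cv2.resize(i,None,fx=4,fy=4,interpolation=cv2.INTER_CUBIC)); print(i.shape)
E
python3 m.py
```

```text
top red 10 [336.4 257.5] [[0.433, -0.124, 0.06], [0.433, -0.126, 0.063], [0.433, -0.132, 0.059], [0.43, -0.123, 0.065], [0.431, -0.131, 0.066], [0.428, -0.124, 0.059], [0.428, -0.126, 0.058], [0.425, -0.126, 0.061], [0.425, -0.128, 0.066], [0.425, -0.131, 0.06]]
top yel 15 [318.13333333 245.73333333] [[0.464, -0.077, 0.061], [0.464, -0.079, 0.067], [0.464, -0.082, 0.063], [0.464, -0.085, 0.056], [0.461, -0.074, 0.061], [0.461, -0.076, 0.071], [0.461, -0.082, 0.065], [0.461, -0.084, 0.071], [0.458, -0.074, 0.061], [0.459, -0.084, 0.069], [0.456, -0.074, 0.062], [0.456, -0.084, 0.07], [0.453, -0.077, 0.059], [0.453, -0.079, 0.058], [0.453, -0.082, 0.062]]
top block 512 ((444.5983581542969, -104.16618347167969), (101.01385498046875, 39.93829345703125), 59.502437591552734)
side red 15 [329.26666667 224.46666667] [[0.431, -0.122, 0.063], [0.429, -0.125, 0.062], [0.427, -0.125, 0.062], [0.431, -0.122, 0.06], [0.428, -0.122, 0.06], [0.427, -0.126, 0.059], [0.428, -0.122, 0.057], [0.425, -0.122, 0.058], [0.427, -0.121, 0.055], [0.425, -0.12, 0.056], [0.427, -0.121, 0.052], [0.425, -0.121, 0.
[... 207 characters left out ...]
8], [0.459, -0.074, 0.055], [0.454, -0.074, 0.056], [0.458, -0.071, 0.054], [0.454, -0.073, 0.054], [0.458, -0.071, 0.051], [0.453, -0.073, 0.051], [0.459, -0.076, 0.045], [0.454, -0.076, 0.046]]
side block 377 ((442.7179260253906, -103.28599548339844), (103.24600982666016, 44.30325698852539), 60.3602294921875)
top chuck 231 [0.46002856 0.15712567 0.16663197] [0.43900237 0.13673407 0.15550064] [0.48174467 0.1806824  0.17250717] ((459.81982421875, 158.7464141845703), 22.094064712524414)
side chuck 324 [0.45551697 0.16361839 0.1650546 ] [0.4357421  0.13910636 0.15517835] [0.47826708 0.18061526 0.17151861] ((457.20245361328125, 158.84117126464844), 21.978965759277344)
(75, 160, 3)
(130, 130, 3)
```

View pics/c_top.png

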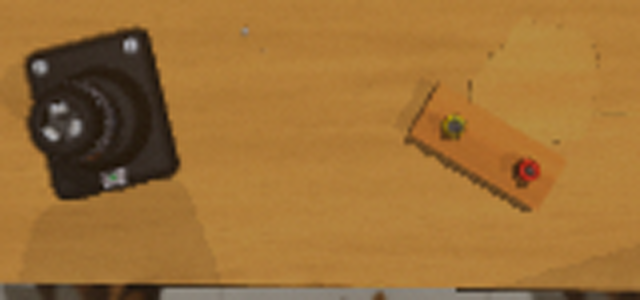

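```bash
cat >> h.py <<'E'
def delta(target,yaw_y=None):
    "cm shift in tool axes and roll (rad) from measured pose to target TCP with tool y at world yaw (deg, mod 180)"
    s=env.observe(); r=R.from_quat(s["ee_rot"]); m=r.as_matrix()
    t=r.inv().apply(np.array(target)-s["tcp_pos"])*100
    y=np.degrees(np.arctan2(m[1,1],m[0,1]))
    roll=None if yaw_y is None else -np.radians((yaw_y-y+90)%180-90)
    return t.round(2),roll,round(y,2),s["qpos"][5].round(3)
E
python3 - <<'E'
from h import *
print(delta([.4304,-.1283,.2],-30.5))
for n in("top","side"):
    c=cloud(env.camera_params(n),np.load(n+"0.npz")["d"])
    for x,y in((.4585,.1588),(.43,-.128)):
        k=(np.hypot(c[...,0]-x,c[...,1]-y)<.17)&(c[...,2]>.18); print(n,k.sum(),c[k].min(0) if k.any() else "", np.hypot(c[k][:,0]-x,c[k][:,1]-y).min() if k.any() else"")
E
```

```text
(array([ 32.59, -29.04,   3.34]), np.float64(-0.5696454416888415), np.float64(-63.14), np.float64(-0.115))
top 457 [0.59699329 0.06374146 0.45674375] 0.1452885867943027
top 3375 [ 0.27600547 -0.13728214  0.49703856] 0.12098293176208831
side 646 [0.5960178  0.06164836 0.45758808] 0.14387429299518362
side 83 [ 0.27558539 -0.08480253  0.50807548] 0.15018679092890128
```

step_arm([
  [4.6,-4.1,0.4],
  [9.3,-8.3,0.9],
  [14,-12.4,1.4],
  [18.6,-16.6,1.9],
  [23.3,-20.7,2.4],
  [28,-24.9,2.9],
  [32.6,-29,3.3],
  [32.6,-29,3.3],
  [32.6,-29,3.3],
  [32.6,-29,3.3],
], roll=[-0.08,-0.16,-0.25,-0.33,-0.41,-0.49,-0.57,-0.57,-0.57,-0.57], hand=[8.78,8.78,8.78,8.78,8.78,7,5,5,5,5])

```text
t: 1.35
tcp_pos: [0.4306, -0.1306, 0.2007]
ee_rot: [0.869, 0.495, -0.0, 0.0]
force: [-0.8, 0.3, 1.1]
gripper_width: 0.0504
grasp_force: 0.0
```

```bash
python3 - <<'E'
from h import *
print(delta([.4304,-.1283,.2],-30.5), env.observe()["gripper_width"])
p,im,d=shot("wrist"); save("w1",im); np.savez("w1.npz",im=im,d=d); print(p)
import pickle; pickle.dump(p,open("w1.p","wb"))
E
```

```text
(array([ 0.19, -0.13,  0.07]), np.float64(-0.0018666471179667847), np.float64(-30.61), np.float64(0.086)) 0.050424465401824256
{'vfov': 67.71538367461429, 'cx': 277.5585103188543, 'cy': 208.18280135282296, 'k1': 0.024568558077347015, 'eye': array([ 0.47230552, -0.05848458,  0.35129634]), 'orientation': array([ 0.95316535, -0.26054241, -0.04056486,  0.14814842])}
```

View pics/w1.png

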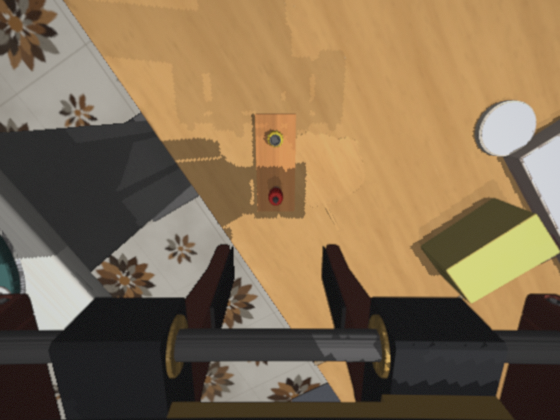

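The wrist view shows the red bit at (276,196) and the yellow one at (275,139), on the block's centreline.

```bash
python3 - <<'E'
from h import *
import pickle
p=pickle.load(open("w1.p","rb"));z=np.load("w1.npz");im,d=z["im"],z["d"]
c=cloud(p,d);hsv=cv2.cvtColor(im,cv2.COLOR_RGB2HSV).astype(int);H,S,V=hsv[...,0],hsv[...,1],hsv[...,2]
M=np.zeros(d.shape,bool);M[180:220,255:300]=1
k=M&(((H<6)|(H>172))&(S>170)); v,u=np.nonzero(k); print(k.sum(),u.min(),u.max(),v.min(),v.max())
q=c[k&(d>0)]; print(q.round(4)[::8].tolist())
ax=M&(c[...,2]>.04)&(c[...,2]<.08); v,u=np.nonzero(ax)
for v0 in sorted(set(v)): print(v0,u[v==v0].min(),u[v==v0].max(),c[v0,u[v==v0]].mean(0).round(4))
top=M&(c[...,2]>.026)&(c[...,2]<.037)
b=(c[...,2]>.026)&(c[...,2]<.037); b[:100]=0;b[225:]=0;b[:,:240]=0;b[:,310:]=0
print(cv2.minAreaRect((c[b][:,:2]*1000).astype(np.float32)))
print(env.observe()["qpos"].round(3))
E
```

```text
142 269 282 188 204
[[0.4315, -0.1224, 0.047], [0.4287, -0.1214, 0.0528], [0.4348, -0.1267, 0.047], [0.4331, -0.1237, 0.0575], [0.4304, -0.1226, 0.0598], [0.4261, -0.1222, 0.0566], [0.4334, -0.1251, 0.0611], [0.4287, -0.1236, 0.061], [0.4347, -0.1286, 0.0562], [0.4307, -0.1259, 0.0608], [0.4261, -0.1242, 0.0613], [0.4348, -0.1303, 0.0585], [0.4337, -0.1303, 0.06], [0.434, -0.1317, 0.06], [0.4224, -0.1266, 0.0616], [0.4244, -0.1289, 0.0617], [0.4296, -0.1334, 0.0611], [0.4237, -0.132, 0.0617]]
188 273 278 [ 0.4316 -0.1231  0.0447]
189 271 280 [ 0.4316 -0.1234  0.0478]
190 270 281 [ 0.4315 -0.1235  0.0511]
191 269 281 [ 0.4309 -0.1235  0.054 ]
192 269 282 [ 0.4311 -0.1242  0.0562]
193 269 282 [ 0.431  -0.1244  0.0589]
194 268 282 [ 0.4301 -0.125   0.0592]
195 268 282 [ 0.4298 -0.1255  0.0605]
196 268 282 [ 0.4294 -0.1263  0.061 ]
197 268 282 [ 0.4289 -0.127   0.0615]
198 268 282 [ 0.4285 -0.1277  0.0623]
199 268 282 [ 0.4282 -0.1283  0.0632]
200 268 282 [ 0.4277 -0.1291  0.0636]
201 269 281 [ 0.4273 -0.1297  0.0644]
202 270 281 [ 0.4272 -0.1309  0.0642]
203 270 280 [ 0.426  -0.1319  0.0624]
204 271 279 [ 0.4253 -0.133   0.0615]
205 273 277 [ 0.4247 -0.1341  0.0607]
((442.2753601074219, -104.63691711425781), (101.26766967773438, 39.980262756347656), 59.61917495727539)
[-0.448  0.18   1.862 -0.     1.1    0.087]
```

```bash
python3 - <<'E'
from h import *
print(delta([.429,-.1283,.049],-30.5), env.observe()["force"])
E
```

```text
(array([ 0.13, -0.26, 15.17]), np.float64(-0.002290264632623585), np.float64(-30.63), np.float64(0.087)) [ 0.41639797 -0.29226359 -0.50578306]
```

step_arm([
  [0.1,-0.25,3],
  [0.1,-0.25,6.5],
  [0.1,-0.25,10],
  [0.1,-0.25,13],
  [0.1,-0.25,14.5],
  [0.1,-0.25,15.1],
  [0.1,-0.25,15.1],
  [0.1,-0.25,15.1],
], roll=[0,0,0,0,0,0,0,0], hand=[5,5,5,5,5,5,4,3], force=15)

```text
t: 2.4
tcp_pos: [0.4297, -0.1277, 0.0503]
ee_rot: [0.868, 0.496, 0.0, 0.001]
force: [0.6, 0.3, 0.2]
gripper_width: 0.0334
grasp_force: 0.0
```

```bash
python3 - <<'E'
from h import *
print(delta([.429,-.1283,.049],-30.5), env.observe()["gripper_width"])
p,im,d=shot("wrist"); save("w2",cv2.resize(im[150:420,180:380],None,fx=2.2,fy=2.2))
p,im,d=shot("side"); save("s2",cv2.resize(im[150:270,260:400],None,fx=4,fy=4))
E
```

```text
(array([-0.09, -0.03,  0.13]), np.float64(-0.0003295623556217296), np.float64(-30.52), np.float64(0.089)) 0.03338902321069748
```

View pics/w2.png

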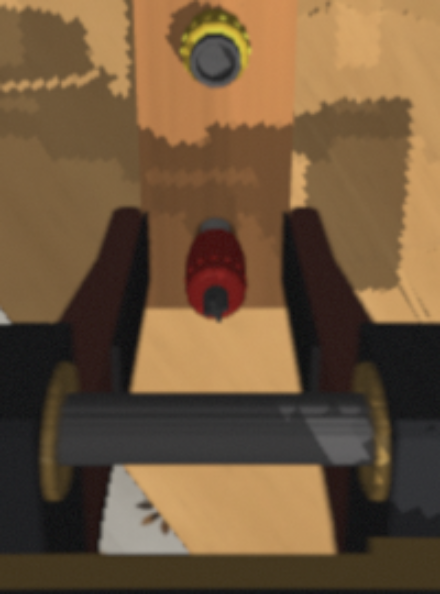

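The red bit stands centred between the two fingertips, at about (215,270) in the crop. I'm closing on the collar now.

step_arm([
  [0,0,0.1],
  [0,0,0.1],
  [0,0,0.1],
  [0,0,0.1],
  [0,0,0.1],
  [0,0,0.1],
  [0,0,0.1],
], roll=[0,0,0,0,0,0,0], hand=[2.4,2,1.7,1.5,1.3,1,0.8], force=20)

```text
t: 3.38
tcp_pos: [0.4292, -0.1271, 0.0486]
ee_rot: [0.868, 0.496, -0.0, -0.0]
force: [-1.1, -0.1, 0.2]
gripper_width: 0.0132
grasp_force: 20.0
```

step_arm([
  [0,0,-1],
  [0,0,-3],
  [0,0,-6],
  [0,0,-10],
  [0,0,-14],
  [0,0,-18],
  [0,0,-20.5],
  [0,0,-20.5],
  [0,0,-20.5],
], roll=[0,0,0,0,0,0,0,0,0], hand=[0.8,0.8,0.8,0.8,0.8,0.8,0.8,0.8,0.8])

```text
t: 4.5
tcp_pos: [0.4284, -0.1268, 0.2529]
ee_rot: [0.868, 0.496, -0.0, -0.001]
force: [-0.8, 0.7, -0.9]
gripper_width: 0.0134
grasp_force: 20.0
```

```bash
python3 - <<'E'
from h import *
s=env.observe(); print(s["tcp_pos"],s["gripper_width"],s["grasp_force"],s["qpos"].round(2))
print(delta([.4585,.1588,.245]))
p,im,d=shot("side"); save("s3",im); np.savez("s3.npz",im=im,d=d)
p,im,d=shot("wrist"); save("w3",im);np.savez("w3.npz",im=im,d=d)
save("w3s3",np.hstack([cv2.resize(im[150:400,180:380],(400,500)),cv2.resize(np.load("s3.npz")["im"][90:265,240:380],(400,500))]))
E
```

```text
[ 0.42844572 -0.12675641  0.2528594 ] 0.013426052007953469 19.999913135688985 [-0.44  0.12  1.79  0.    1.23  0.09]
(array([ 26.13, -11.89,   0.8 ]), None, np.float64(-30.48), np.float64(0.089))
```

View pics/w3s3.png

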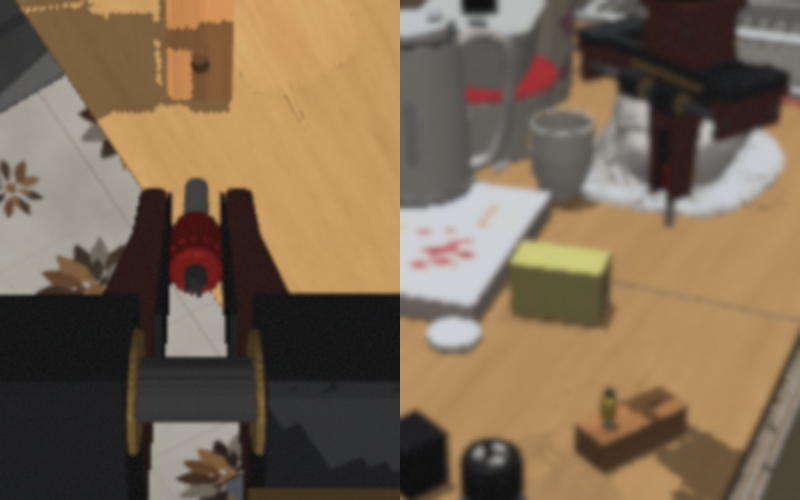

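The red bit is held upright with its shank showing below the fingers. The hole at (200,65) is empty and the yellow bit is still in the block.

step_arm([
  [4,-1.8,0],
  [9,-4.1,0],
  [14,-6.4,0],
  [19,-8.7,0],
  [23.5,-10.7,0],
  [26.1,-11.9,0],
  [26.1,-11.9,0],
  [26.1,-11.9,0],
  [26.1,-11.9,1.5],
  [26.1,-11.9,1.5],
  [26.1,-11.9,1.5],
  [26.1,-11.9,1.5],
], roll=[0,0,0,0,0,0,0,0,0,0,0,0], hand=[0.8,0.8,0.8,0.8,0.8,0.8,0.8,0.8,0.8,0.8,0.8,0.8])

```text
t: 6.1
tcp_pos: [0.4593, 0.158, 0.2389]
ee_rot: [0.868, 0.496, 0.0, 0.0]
force: [0.7, 0.4, 0.1]
gripper_width: 0.0131
grasp_force: 20.0
```

```bash
python3 - <<'E'
from h import *
import pickle
print(delta([.4585,.1588,.245]),env.observe()["tcp_pos"],env.observe()["grasp_force"])
for n in("wrist","side","top"):
    p,im,d=shot(n); np.savez(n+"4.npz",im=im,d=d);pickle.dump(p,open(n+"4.p","wb"))
    if n=="wrist": a=cv2.resize(im[140:340,180:380],(400,400),interpolation=cv2.INTER_CUBIC)
    if n=="side": b=cv2.resize(im[170:290,210:330],(400,400),interpolation=cv2.INTER_CUBIC)
save("ws4",np.hstack([a,b]))
E
```

```text
(array([ 0.03, -0.11, -0.61]), None, np.float64(-30.51), np.float64(0.721)) [0.4592882  0.15796677 0.23887928] 19.9999534561357
```

View pics/ws4.png

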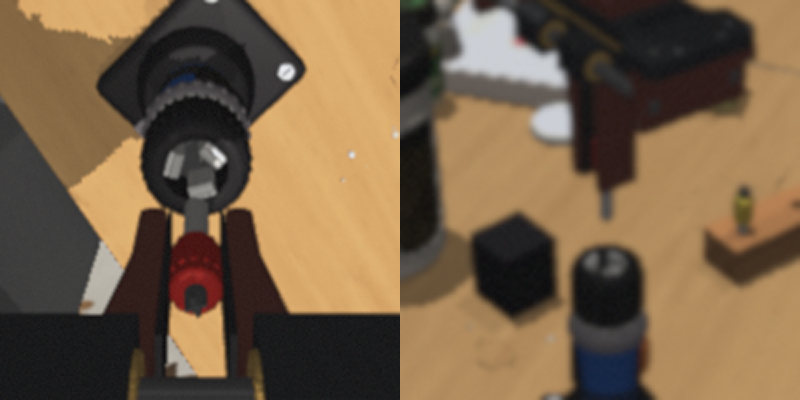

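The wrist crop shows the shank foot in front of the open mouth, with chuck and shank both near column 197. The side crop shows the shank at (605,205) above the mouth at (605,262).

```bash
cat > m4.py <<'E'
from h import *
import pickle,sys
k=sys.argv[1]
for n in("wrist","side"):
    p=pickle.load(open(n+k+".p","rb"));z=np.load(n+k+".npz");d=z["d"];c=cloud(p,d)
    near=(np.hypot(c[...,0]-.459,c[...,1]-.158)<.035)&(d>0)
    e=np.array(p["eye"])
    m=near&(c[...,2]>.135)&(c[...,2]<.162); q=c[m][:,:2]
    # sleeve wall (43 mm dia): least-squares circle centre with known radius
    from scipy.optimize import least_squares
    f=least_squares(lambda x:np.hypot(*(q-x).T)-.0215,[.459,.158],loss="soft_l1",f_scale=.001)
    print(n,"wall",m.sum(),f.x.round(4),np.abs(f.fun).mean().round(4))
    t=near&(c[...,2]>.164)&(c[...,2]<.172); print("  top circle",cv2.minEnclosingCircle((c[t][:,:2]*1000).astype(np.float32)))
    for lo,hi in((.192,.21),(.21,.228)):
        s=near&(c[...,2]>lo)&(c[...,2]<hi)&(np.hypot(c[...,0]-.459,c[...,1]-.158)<.008); q2=c[s]
        if len(q2)<4: print("  few",len(q2)); continue
        f=least_squares(lambda x:np.hypot(*(q2[:,:2]-x).T)-.004,q2[:,:2].mean(0)+.004*(q2[:,:2].mean(0)-e[:2])/np.linalg.norm(q2[:,:2].mean(0)-e[:2]),loss="soft_l1",f_scale=.001)
        print("  shank",lo,len(q2),f.x.round(4),q2[:,2].min().round(4),np.abs(f.fun).mean().round(4))
E
python3 m4.py 4
```

```text
wrist wall 861 [0.4594 0.1587] 0.0058
  top circle ((458.2853698730469, 157.55010986328125), 20.94688606262207)
  shank 0.192 79 [0.4576 0.1565] 0.1998 0.0002
  shank 0.21 118 [0.4577 0.1566] 0.21 0.0002
side wall 259 [0.4581 0.1581] 0.0013
  top circle ((457.6429443359375, 159.72560119628906), 21.043935775756836)
  shank 0.192 16 [0.4579 0.1567] 0.2005 0.0005
  shank 0.21 17 [0.4576 0.1567] 0.2102 0.0008
```

```bash
cat > m5.py <<'E'
from h import *
import pickle,sys
from scipy.optimize import least_squares
k=sys.argv[1]
for n in("wrist","side","top"):
    p=pickle.load(open(n+k+".p","rb"));z=np.load(n+k+".npz");d=z["d"];c=cloud(p,d)
    e=np.array(p["eye"]); x=np.array([.4585,.1585])
    for i in range(4):
        r=np.hypot(c[...,0]-x[0],c[...,1]-x[1]); fac=((c[...,:2]-x)@((e[:2]-x)/np.linalg.norm(e[:2]-x)))
        m=(d>0)&(r>.0185)&(r<.025)&(c[...,2]>.134)&(c[...,2]<.160)&(fac>0); q=c[m][:,:2]
        x=least_squares(lambda x:np.hypot(*(q-x).T)-.0215,x,loss="soft_l1",f_scale=.0005).x
    print(n,m.sum(),x.round(4),np.abs(np.hypot(*(q-x).T)-.0215).mean().round(4))
    r=np.hypot(c[...,0]-x[0],c[...,1]-x[1]); t=(d>0)&(r<.026)&(c[...,2]>.1655)&(c[...,2]<.171)
    q=(c[t][:,:2]*1000).astype(np.float32)
    if len(q)>8: print("  rim",len(q),cv2.fitEllipse(cv2.convexHull(q)))
E
python3 m5.py 4
```

```text
wrist 423 [0.4581 0.1575] 0.0004
  rim 1451 ((458.25372314453125, 157.83587646484375), (39.970115661621094, 40.18886184692383), 89.4417495727539)
side 231 [0.4582 0.158 ] 0.0008
  rim 192 ((457.8951416015625, 159.5853729248047), (38.79991912841797, 41.7783088684082), 66.99137115478516)
top 27 [0.4599 0.1584] 0.0004
  rim 32 ((451.1613464355469, 150.16302490234375), (13.793036460876465, 31.800823211669922), 44.82373046875)
```

step_arm([
  [0.12,-0.03,0],
  [0.12,-0.03,1],
  [0.12,-0.03,2],
  [0.12,-0.03,2.8],
  [0.12,-0.03,3.6],
  [0.12,-0.03,4.4],
  [0.12,-0.03,5.0],
  [0.12,-0.03,5.3],
  [0.12,-0.03,5.3],
  [0.12,-0.03,5.3],
], roll=[0,0,0,0,0,0,0,0,0,0], hand=[0.8,0.8,0.8,0.8,0.8,0.8,0.8,0.8,0.8,0.8])

```text
t: 7.5
tcp_pos: [0.4596, 0.1594, 0.1859]
ee_rot: [0.868, 0.496, 0.0, 0.0]
force: [0.4, -0.6, -0.4]
gripper_width: 0.0131
grasp_force: 20.0
```

step_arm([
  [0,0,0.15],
  [0,0,0.3],
  [0,0,0.35],
  [0,0,0.35],
  [0,0,0.35],
], roll=[0,0,0,0,0], hand=[0.8,0.8,0.8,0.8,0.8])

```text
t: 8.12
tcp_pos: [0.4596, 0.1594, 0.1824]
ee_rot: [0.868, 0.496, 0.0, -0.0]
force: [-0.3, -0.2, 3.0]
gripper_width: 0.0136
grasp_force: 20.0
```

step_arm([
  [0,0,0.05],
  [0,0,0.1],
  [0,0,0.1],
], roll=[0,0,0], hand=[0.8,0.8,0.8])

```text
t: 8.5
tcp_pos: [0.4599, 0.1595, 0.182]
ee_rot: [0.868, 0.496, 0.001, 0.0]
force: [-1.0, -1.0, 9.3]
gripper_width: 0.0133
grasp_force: 20.0
```

step_arm([
  [0,0,-0.1],
  [0,0,-0.1],
  [0,0,-0.1],
  [0,0,-0.1],
  [0,0,-0.1],
  [0,0,-0.1],
  [0,0,-1],
  [-0.18,0,-2],
  [-0.18,0,-3],
  [-0.18,0,-3],
], roll=[0,0,0,0,0,0,0,0,0,0], hand=[1.6,2,2.6,3.5,4.5,5.5,6.5,7,7,7])

```text
t: 9.75
tcp_pos: [0.4594, 0.158, 0.2125]
ee_rot: [0.868, 0.496, 0.001, 0.0]
force: [-0.4, 0.0, -0.1]
gripper_width: 0.0698
grasp_force: 0.0
```

```bash
python3 - <<'E'
from h import *
import pickle
s=env.observe();print(s["tcp_pos"],s["gripper_width"],s["qpos"][5])
for n in("wrist","side"):
    p,im,d=shot(n); np.savez(n+"6.npz",im=im,d=d);pickle.dump(p,open(n+"6.p","wb"))
    if n=="wrist": a=cv2.resize(im[140:340,180:380],(400,400),interpolation=cv2.INTER_CUBIC)
    if n=="side": b=cv2.resize(im[170:290,210:330],(400,400),interpolation=cv2.INTER_CUBIC)
    c=cloud(p,d); m=(d>0)&(np.hypot(c[...,0]-.459,c[...,1]-.158)<.02)
    hsv=cv2.cvtColor(im,cv2.COLOR_RGB2HSV).astype(int); r=m&((hsv[...,0]<6)|(hsv[...,0]>172))&(hsv[...,1]>150)&(c[...,2]>.165)
    q=c[r]; print(n,len(q),q[:,2].min(),q[:,2].max(), c[m&(c[...,2]<.215)][:,2].max())
    from scipy.optimize import least_squares
    e=np.array(p["eye"])
    for lo,hi in((.175,.184),(.184,.193)):
        s=q[(q[:,2]>lo)&(q[:,2]<hi)]
        if len(s)<5: continue
        mu=s[:,:2].mean(0); w=(mu-e[:2])/np.linalg.norm(mu-e[:2])
        print(lo,len(s),least_squares(lambda x:np.hypot(*(s[:,:2]-x).T)-.007,mu+.006*w,loss="soft_l1",f_scale=.0005).x.round(4))
save("ws6",np.hstack([a,b]))
E
python3 - <<'E'
E
```

```text
[0.45935999 0.15798038 0.21246564] 0.06978116302965748 0.7208480553903076
wrist 524 0.16720731297054972 0.19839187314935722 0.20350363933856663
0.175 88 [0.4582 0.1584]
0.184 160 [0.4582 0.1584]
side 41 0.17856399973646703 0.19700442789072115 0.2039703226064546
0.175 7 [0.4598 0.1591]
0.184 21 [0.4573 0.1585]
```

View pics/ws6.png

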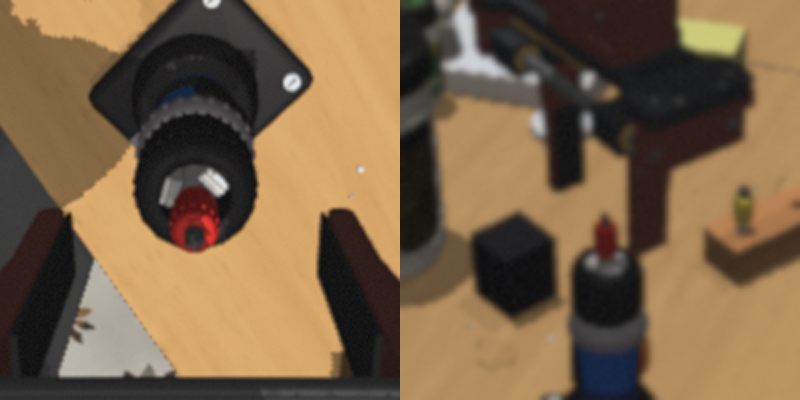

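The bit stands upright in the chuck, the red collar at (193,215) in the wrist crop and its tip at z≈0.2035, which is home. Next I turn the wrist back to make room for the clockwise turn.

step_arm([
  [0,0,0],
  [0,0,0],
  [0,0,0],
  [0,0,0],
  [0,0,0],
  [0,0,0],
  [0,0,0],
  [0,0,0],
  [0,0,0],
  [0,0,0],
  [0,0,0],
  [0,0,0],
  [0,0,0],
  [0,0,0],
  [0,0,0],
  [0,0,2],
  [0,0,4],
  [0,0,5.3],
  [0,0,5.8],
  [0,0,5.8],
], roll=[-0.15,-0.3,-0.46,-0.62,-0.78,-0.94,-1.1,-1.26,-1.42,-1.58,-1.74,-1.9,-2.05,-2.2,-2.2,-2.2,-2.2,-2.2,-2.2,-2.2], hand=[7,7,7,7,7,7,7,7,7,7,7,7,7,7,7,7,7,7,7,7])

```text
t: 12.35
tcp_pos: [0.4585, 0.1578, 0.1531]
ee_rot: [-0.048, 0.999, 0.0, -0.0]
force: [0.1, -0.7, -0.2]
gripper_width: 0.0699
grasp_force: 0.0
```

step_arm([
  [0,0,0],
  [0,0,0],
  [0,0,0],
  [0,0,0],
  [0,0,0],
  [0,0,0],
  [0,0,0],
], roll=[0,0,0,0,0,0,0], hand=[6,5,4.6,4.4,4.2,4,3.8], force=10)

```text
t: 13.22
tcp_pos: [0.4587, 0.1576, 0.1533]
ee_rot: [-0.049, 0.999, -0.0, 0.0]
force: [-0.7, -2.7, 3.5]
gripper_width: 0.0439
grasp_force: 10.0
```

```bash
python3 - <<'E'
from h import *
s=env.observe();print(s["tcp_pos"],s["gripper_width"],s["qpos"][5],s["force"],s["torque"],s["grasp_force"],delta([.459,.158,.154]))
E
```

```text
[0.45868197 0.15759522 0.15334808] 0.04386056565436057 -1.4791490897901194 [-0.7299565  -2.67946792  3.45222516] [-0.40932003 -0.18558436 -0.0506577 ] 10.000220934925892 (array([-0.04,  0.04, -0.07]), None, np.float64(95.57), np.float64(-1.479))
```

step_arm([
  [0,0,0],
  [0,0,0],
  [0,0,0],
  [0,0,0],
  [0,0,0],
  [0,0,0],
  [0,0,0],
  [0,0,0],
], roll=[0,0,0.04,0.12,0.2,0.28,0.28,0.28], hand=[3.8,3.8,3.8,3.8,3.8,3.8,3.8,3.8], force=40)

```text
t: 14.22
tcp_pos: [0.4586, 0.1577, 0.1533]
ee_rot: [0.09, 0.996, 0.0, 0.0]
force: [-0.5, -3.6, 5.3]
gripper_width: 0.0426
grasp_force: 40.0
```

```bash
cat > st.py <<'E'
from h import *
s=env.observe();print(s["tcp_pos"].round(4),s["gripper_width"].round(4),s["qpos"][5].round(3),s["force"].round(1),s["torque"].round(3),s["tau"][5].round(3),s["grasp_force"].round(1))
E
python3 st.py
```

```text
Traceback (most recent call last):
  File "st.py", line 2, in <module>
    s=env.observe();print(s["tcp_pos"].round(4),s["gripper_width"].round(4),s["qpos"][5].round(3),s["force"].round(1),s["torque"].round(3),s["tau"][5].round(3),s["grasp_force"].round(1))
                                                ^^^^^^^^^^^^^^^^^^^^^^^^
AttributeError: 'float' object has no attribute 'round'
```

```bash
cat > st.py <<'E'
from h import *
s=env.observe();print({k:np.round(s[k],4).tolist() for k in("tcp_pos","gripper_width","force","torque","grasp_force")},s["qpos"][5],s["tau"][5])
E
python3 st.py
```

```text
{'tcp_pos': [0.4586, 0.1577, 0.1533], 'gripper_width': 0.0426, 'force': [-0.4655, -3.5532, 5.3433], 'torque': [-0.6031, -0.0604, -0.1769], 'grasp_force': 40.0014} -1.2008328656644187 -0.18877220805734396
```

step_arm([
  [0,0,0],
  [0,0,0],
  [0,0,0],
  [0,0,0],
  [0,0,0],
  [0,0,0],
  [0,0,0],
  [0,0,0],
  [0,0,0],
  [0,0,0],
  [0,0,0],
], roll=[0.12,0.24,0.36,0.48,0.6,0.72,0.84,0.96,1.08,1.2,1.2], hand=[3.8,3.8,3.8,3.8,3.8,3.8,3.8,3.8,3.8,3.8,3.8])

```text
t: 15.6
tcp_pos: [0.459, 0.1581, 0.1534]
ee_rot: [0.637, 0.771, 0.001, 0.0]
force: [1.6, -1.2, 3.1]
gripper_width: 0.0433
grasp_force: 40.0
```

```bash
python3 st.py
```

```text
{'tcp_pos': [0.459, 0.1581, 0.1534], 'gripper_width': 0.0433, 'force': [1.6063, -1.1952, 3.0544], 'torque': [-0.2944, -0.1995, -0.1928], 'grasp_force': 40.0016} -0.001425482143692655 0.4438851401209831
```

step_arm([
  [0,0,0],
  [0,0,0],
  [0,0,0],
], roll=[0.08,0.15,0.15], hand=[3.8,3.8,3.8])

```text
t: 15.98
tcp_pos: [0.4591, 0.1581, 0.1534]
ee_rot: [0.692, 0.721, 0.001, 0.0]
force: [2.6, -2.3, 4.8]
gripper_width: 0.0426
grasp_force: 40.0
```

```bash
python3 st.py
```

```text
{'tcp_pos': [0.4591, 0.1581, 0.1534], 'gripper_width': 0.0426, 'force': [2.5833, -2.2864, 4.7618], 'torque': [-0.2576, -0.2624, -0.1974], 'grasp_force': 40.0012} 0.14751626540683996 0.1349796401336789
```

step_arm([
  [0,0,0],
  [0,0,0],
  [0,0,0],
], roll=[0.08,0.15,0.15], hand=[3.8,3.8,3.8])

```text
t: 16.35
tcp_pos: [0.4592, 0.1581, 0.1534]
ee_rot: [0.745, 0.668, 0.001, 0.0]
force: [3.1, 0.0, 3.8]
gripper_width: 0.0426
grasp_force: 40.0
```

```bash
python3 st.py
```

```text
{'tcp_pos': [0.4592, 0.1581, 0.1534], 'gripper_width': 0.0426, 'force': [3.1329, 0.027, 3.7535], 'torque': [-0.2474, -0.4015, -0.1667], 'grasp_force': 40.0012} 0.2976260154134579 0.13699376955628395
```

step_arm([
  [0,0,0],
  [0,0,0],
  [0,0,0],
], roll=[0.08,0.15,0.15], hand=[3.8,3.8,3.8])

```text
t: 16.73
tcp_pos: [0.4592, 0.158, 0.1534]
ee_rot: [0.793, 0.61, 0.001, 0.0]
force: [3.1, -1.6, 3.7]
gripper_width: 0.0423
grasp_force: 40.0
```

```bash
python3 st.py
```

```text
{'tcp_pos': [0.4592, 0.158, 0.1534], 'gripper_width': 0.0423, 'force': [3.1129, -1.6375, 3.681], 'torque': [-0.1565, -0.5373, -0.2366], 'grasp_force': 40.001} 0.44765384924859747 0.14296908862888813
```

step_arm([
  [0,0,0],
  [0,0,0],
  [0,0,0],
], roll=[0.08,0.15,0.15], hand=[3.8,3.8,3.8])

```text
t: 17.1
tcp_pos: [0.4593, 0.158, 0.1534]
ee_rot: [0.836, 0.549, 0.001, 0.0]
force: [4.1, -0.8, 2.1]
gripper_width: 0.0429
grasp_force: 40.0
```

```bash
python3 st.py
```

```text
{'tcp_pos': [0.4593, 0.158, 0.1534], 'gripper_width': 0.0429, 'force': [4.0548, -0.8157, 2.0673], 'torque': [-0.1784, -0.6743, -0.141], 'grasp_force': 40.0009} 0.5977326240247294 0.1645494857802987
```

step_arm([
  [0,0,0],
  [0,0,0],
  [0,0,0],
  [0,0,0],
], roll=[0.06,0.12,0.12,0.12], hand=[3.8,3.8,3.8,3.8])

```text
t: 17.6
tcp_pos: [0.4593, 0.158, 0.1534]
ee_rot: [0.868, 0.497, 0.001, 0.0]
force: [6.2, -0.4, 2.4]
gripper_width: 0.0425
grasp_force: 40.0
```

```bash
python3 st.py
```

```text
{'tcp_pos': [0.4593, 0.158, 0.1534], 'gripper_width': 0.0425, 'force': [6.1776, -0.4216, 2.3578], 'torque': [-0.116, -0.8721, -0.0892], 'grasp_force': 40.0006} 0.7181687711648509 -0.10089877992868423
```

step_arm([
  [0,0,0],
  [0,0,0],
  [0,0,0],
  [0,0,0],
], roll=[0.06,0.12,0.12,0.12], hand=[3.8,3.8,3.8,3.8])

```text
t: 18.1
tcp_pos: [0.4593, 0.1579, 0.1534]
ee_rot: [0.896, 0.444, 0.001, 0.0]
force: [5.2, 0.2, 1.3]
gripper_width: 0.0426
grasp_force: 40.0
```

```bash
python3 st.py
```

```text
{'tcp_pos': [0.4593, 0.1579, 0.1534], 'gripper_width': 0.0426, 'force': [5.1852, 0.1939, 1.2727], 'torque': [-0.1026, -0.8731, -0.0866], 'grasp_force': 40.0004} 0.8382658733259217 -0.0915058795362711
```

step_arm([
  [0,0,0],
  [0,0,0],
], roll=[0.04,0.08], hand=[3.8,3.8])

```text
t: 18.35
tcp_pos: [0.4593, 0.158, 0.1534]
ee_rot: [0.913, 0.408, 0.001, 0.0]
force: [5.3, -0.8, 2.7]
gripper_width: 0.0425
grasp_force: 40.0
```

```bash
python3 st.py; python3 - <<'E'
from h import *
o=[]
for i in range(4):
    p,im,d=shot("wrist"); s=env.observe(); o.append((s["torque"][2].round(3),s["tau"][5].round(3)))
print(o); save("w7",cv2.resize(im[200:350,210:350],(560,600),interpolation=cv2.INTER_CUBIC))
E
```

```text
{'tcp_pos': [0.4593, 0.158, 0.1534], 'gripper_width': 0.0425, 'force': [5.2544, -0.7956, 2.6985], 'torque': [-0.0912, -0.8287, 0.2716], 'grasp_force': 39.9998} 0.9189434873430916 -0.1295381085947156
[(np.float64(0.197), np.float64(0.117)), (np.float64(0.134), np.float64(0.351)), (np.float64(0.077), np.float64(0.123)), (np.float64(-0.021), np.float64(0.057))]
```

View pics/w7.png

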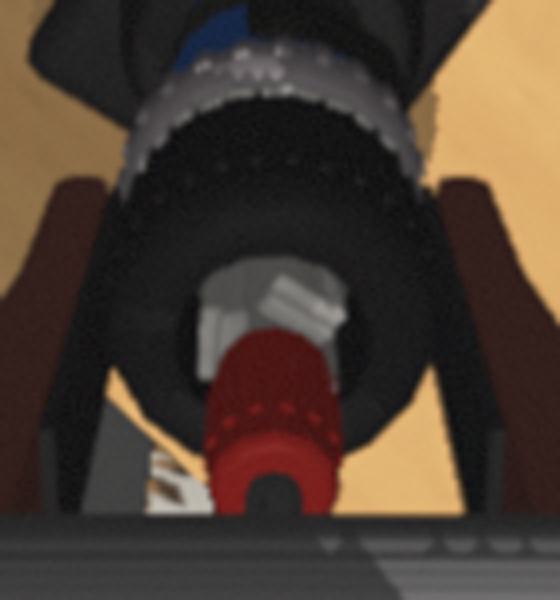

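The view shows the jaws at (215,345) and (305,305) drawn in towards the shank, and the bit upright at about (272,420). Next I read the torque during motion.

step_arm([
  [0,0,0],
  [0,0,0],
  [0,0,0],
], roll=[0.04,0.08,0.12], hand=[3.8,3.8,3.8])

```text
t: 18.92
tcp_pos: [0.4594, 0.1579, 0.1534]
ee_rot: [0.936, 0.353, 0.001, 0.0]
force: [5.8, -0.7, 1.7]
gripper_width: 0.0429
grasp_force: 40.0
```

```bash
python3 st.py
```

```text
{'tcp_pos': [0.4594, 0.1579, 0.1534], 'gripper_width': 0.0429, 'force': [5.8351, -0.7182, 1.7198], 'torque': [-0.118, -0.8591, 0.3538], 'grasp_force': 39.9998} 1.038883993545182 -0.1005117385648191
```

step_arm([
  [0,0,0],
  [0,0,0],
], roll=[0.04,0.08], hand=[3.8,3.8])

```text
t: 19.18
tcp_pos: [0.4594, 0.1579, 0.1534]
ee_rot: [0.949, 0.315, 0.001, 0.0]
force: [5.7, -1.4, 1.4]
gripper_width: 0.0425
grasp_force: 40.0
```

```bash
python3 st.py
```

```text
{'tcp_pos': [0.4594, 0.1579, 0.1534], 'gripper_width': 0.0425, 'force': [5.7169, -1.3522, 1.4101], 'torque': [-0.1597, -0.9206, 0.3051], 'grasp_force': 39.9997} 1.1188562748433954 -0.08317838190123439
```

```bash
python3 - <<'E'
from h import *
o=[]
for i in range(16):
    env.snapshot("wrist"); s=env.observe(); o.append((round(s["torque"][2],3),round(s["tau"][5],3),round(s["qpos"][5],4)))
print(o)
E
```

```text
[(np.float64(0.251), np.float64(0.161), np.float64(1.1207)), (np.float64(0.107), np.float64(0.394), np.float64(1.1187)), (np.float64(0.145), np.float64(0.166), np.float64(1.1181)), (np.float64(0.125), np.float64(0.1), np.float64(1.118)), (np.float64(0.134), np.float64(0.088), np.float64(1.118)), (np.float64(0.086), np.float64(0.087), np.float64(1.118)), (np.float64(0.128), np.float64(0.086), np.float64(1.1179)), (np.float64(0.079), np.float64(0.087), np.float64(1.118)), (np.float64(0.089), np.float64(0.087), np.float64(1.1179)), (np.float64(0.15), np.float64(0.087), np.float64(1.118)), (np.float64(0.108), np.float64(0.087), np.float64(1.1179)), (np.float64(0.127), np.float64(0.087), np.float64(1.118)), (np.float64(0.107), np.float64(0.087), np.float64(1.1179)), (np.float64(0.124), np.float64(0.087), np.float64(1.1179)), (np.float64(0.126), np.float64(0.087), np.float64(1.1179)), (np.float64(0.071), np.float64(0.087), np.float64(1.1179))]
```

```bash
cat > t.py <<'E'
from h import *
s=env.observe(); print(round(s["torque"][2],3),round(s["qpos"][5],4),round(s["joint_vel"][5],3))
E
python3 t.py
```

```text
0.071 1.1179 0.0
```

step_arm([
  [0,0,0],
  [0,0,0],
], roll=[-0.03,-0.06], hand=[3.8,3.8])

```text
t: 20.23
tcp_pos: [0.4594, 0.1579, 0.1534]
ee_rot: [0.939, 0.344, 0.001, 0.0]
force: [6.1, -1.2, 2.5]
gripper_width: 0.0427
grasp_force: 40.0
```

```bash
python3 t.py
```

```text
-0.043 1.0573 -0.239
```

step_arm([
  [0,0,0],
], roll=[-0.03], hand=[3.8])

```text
t: 20.35
tcp_pos: [0.4594, 0.1579, 0.1534]
ee_rot: [0.934, 0.358, 0.001, 0.0]
force: [4.8, -1.3, 1.7]
gripper_width: 0.0425
grasp_force: 40.0
```

```bash
python3 t.py
```

```text
-0.145 1.0273 -0.239
```

step_arm([
  [0,0,0],
], roll=[-0.03], hand=[3.8])

```text
t: 20.48
tcp_pos: [0.4594, 0.1579, 0.1534]
ee_rot: [0.928, 0.372, 0.001, 0.0]
force: [4.8, -1.0, 2.2]
gripper_width: 0.0424
grasp_force: 40.0
```

```bash
python3 t.py
```

```text
-0.088 0.9973 -0.239
```

step_arm([
  [0,0,0],
  [0,0,0],
], roll=[0.03,0.06], hand=[3.8,3.8])

```text
t: 20.72
tcp_pos: [0.4594, 0.1579, 0.1534]
ee_rot: [0.939, 0.343, 0.001, 0.0]
force: [4.4, -0.4, 1.7]
gripper_width: 0.0423
grasp_force: 40.0
```

```bash
python3 t.py
```

```text
0.294 1.0585 0.238
```

step_arm([
  [0,0,0],
], roll=[0.03], hand=[3.8])

```text
t: 20.85
tcp_pos: [0.4594, 0.1579, 0.1534]
ee_rot: [0.944, 0.329, 0.001, 0.0]
force: [5.2, -1.0, 1.7]
gripper_width: 0.043
grasp_force: 40.0
```

```bash
python3 t.py
```

```text
0.348 1.0886 0.237
```

step_arm([
  [0,0,0],
], roll=[0.03], hand=[3.8])

```text
t: 20.98
tcp_pos: [0.4594, 0.1578, 0.1534]
ee_rot: [0.949, 0.315, 0.001, 0.0]
force: [5.9, -1.5, 1.3]
gripper_width: 0.0424
grasp_force: 40.0
```

```bash
python3 t.py
```

```text
0.332 1.1185 0.239
```

Comparing forward and reverse torque puts the jaw torque at about 0.12–0.13 N m, or roughly 40 N a jaw. That is hand-tight, so I'm letting go.

step_arm([
  [0,0,0],
  [0,0,0],
  [0,0,0],
  [0,0,0],
  [0,0,0],
  [0,0,0],
  [0,0,-2],
  [0,0,-5],
  [0,0,-9],
  [0,0,-12],
  [0,0,-12],
  [0,0,-12],
], roll=[0,0,0,0,0,0,0,0,0,0,0,0], hand=[3.8,4.6,5.5,6.5,7,7,7,7,7,7,7,7])

```text
t: 22.48
tcp_pos: [0.4578, 0.1577, 0.2722]
ee_rot: [0.949, 0.314, -0.001, -0.0]
force: [-0.2, -0.6, -0.7]
gripper_width: 0.0701
grasp_force: 0.0
```

```bash
python3 - <<'E'
from h import *
s=env.observe();print(s["tcp_pos"],s["gripper_width"],s["force"])
p,im,d=shot("wrist");a=cv2.resize(im[60:340,140:420],(400,400))
p,i2,d2=shot("side");b=cv2.resize(i2[170:370,130:330],(400,400))
for n,pp,i,dd in(("w",env.camera_params("wrist"),im,d),("s",p,i2,d2)):
    c=cloud(pp,dd);m=(dd>0)&(np.hypot(c[...,0]-.459,c[...,1]-.158)<.02)&(c[...,2]<.22);print(n,c[m][:,2].max())
save("ws8",np.hstack([a,b]))
E
```

```text
[0.45782195 0.15769319 0.27223954] 0.0700882183704444 [-0.23580308 -0.63638381 -0.72165709]
w 0.20280988381253978
s 0.20381679304725003
```

View pics/ws8.png

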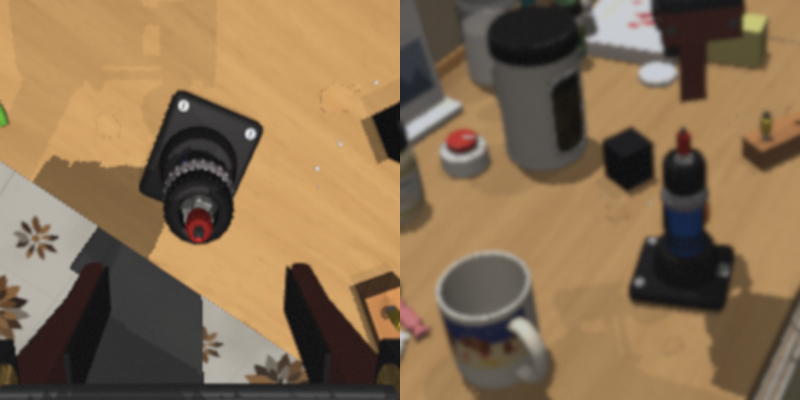

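The red bit stands upright and gripped in the chuck, at (198,222) in the wrist crop and (683,145) in the side crop, tip at z≈0.203. The mug, cartons and yellow bit are in place and the gripper is clear.

```bash
python3 -c "
from rig import env
print(env.sign_off())"
```

```text
the job is handed in; nothing more can be done
None
```

The red cross-head bit stands right down in the chuck, gripped hand-tight at an estimated 40 N a jaw (from measured torque), and the job was handed in with the gripper clear and the yellow bit still in the block.

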